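Set the brake-pad gap with the knurled wheel

TASK

On the blue brake-pad fixture, roll the knurled wheel under a fingertip, moving the wheel's top towards the pads, until the sliding jaw has closed the pad gap so far that its red pointer stands on the yellow mark of the white gauge block. Work the wheel only: do not push the sliding jaw itself, and do not move or lift the loose parts lying around. Then take the finger off and leave everything clear.

Things in the scene. Friction and masses are not known exactly. Their poses are not given: they have to be found in the camera images.
- fixture: Blue steel fixture bolted to the bench; plate 160 (x) x 320 (y) x 15 mm, origin at the centre of its underside, z up. Its y axis runs from the wheel (-y end) past the sliding jaw to the fixed jaw (+y end, 83 mm tall, with the fixed pad). The gap closes as the sliding jaw moves along +y. Blue cheeks, 70 mm tall, stand 22 to 32 mm either side of the wheel's middle plane.
- wheel: Steel knurled wheel, three ribs painted yellow, 70 mm diameter, 30 mm wide, axle along fixture x. Origin at its centre, at fixture (0, -100, 62) mm unpressed. Turns with it, so take directions from the fixture. Light drag (1 N at the rim), stays where left, turns both ways. Rolling its top towards fixture +y moves the sliding jaw along +y, 12 mm per radian (0.34 mm per mm at the rim); back opens.
- wheel_top (a point): Highest point of the knurled wheel, straight above its centre, 97 mm above the bench when not pressed; it does not turn with the wheel. The wheel, its cheeks and the sliding jaw sit on a sprung head that gives straight down by up to 8 mm under a finger (2 to 3 N to start it, then 0.8 N per mm, then a hard stop) and comes back up.
- jaw: Sliding jaw: aluminium block with the moving brake pad (dark lining, steel back, 104 mm wide) on its +y face; top of the pad 78 mm above the bench. Origin at the middle of the block's underside, at fixture (0, -12, 24) mm at the start. Slides only along fixture y, 55 mm at most, geared to the wheel. Not to be touched.
- pointer (a point): Tip of the red pointer, 3 mm wide, that sticks out from the sliding jaw towards fixture +x; the point lies on its top edge, 62 mm above the bench. It moves with the jaw along fixture y.
- gauge: White gauge block 16 (x) x 50 (y) x 45 mm fixed on the plate beside the pointer's path, at fixture x = 69 mm, axes parallel to the fixture's. Origin at the centre of its underside, 15 mm above the bench. The yellow mark is a 6 mm wide band between two black lines across its top, at block y = 0. At the start it lies 15 to 40 mm ahead (fixture +y) of the pointer, different each time.
- socket: Loose steel wheel-nut socket standing up, 28 mm diameter, 45 mm tall; origin at its underside. Leave alone.
- spare_pad: Loose spare brake pad lying flat, 45 x 104 x 16 mm; origin at its underside. Leave alone.
- grease: Loose white screw-top can with a red band, 60 mm diameter, 75 mm tall, standing; origin at its underside. Leave alone.
- driver: Loose screwdriver lying on the bench, about 200 mm long; origin at the underside of its middle. Leave alone.

How it is judged:
By the outcome, as a careful person would: the job done as asked, in the order asked, and still so for the second after the job is handed in, with the robot touching nothing.
It also fails if it takes over 45 s, if anything falls off the work surface, if the arm or the gripper's body presses on something with over 40 N, if the wrist force passes 120 N, or if a joint passes its speed limit or range.

ROBOT

A 7-joint arm with a two-finger parallel gripper is mounted at the origin on the work surface. World frame = base frame: x ahead of the robot, y to its left, z up, the work surface at z = 0. Lengths are in m, angles in rad, forces in N, time in s.
With the tool pointing down it reaches from about 0.425 to 0.925 m from the base axis. Payload 6.8 kg.
Tool frame: the origin (TCP) lies at the very end of the fingers, on their centre line; the grasp point (between the pads) lies 19 mm behind it; z points along the fingers, y is the direction in which the jaws open and shut (so a half turn about z gives the same grasp; the last joint's range is limited). The gripper opens to 85 mm and grips with 20 to 120 N. Pads are 22 mm wide; open, the fingers measure 114 mm over their backs; the gripper's body (76 mm by 85 mm) begins 54 mm behind the grasp point. The pads swing forward as they close: fully open they stand 13 mm farther back than shut.
Start: joints at [-0.108, 0.477, 0.022, 1.555, -0.011, 1.109, -0.083], TCP at [0.675, 0, 0.231] pointing down, gripper open.
Joint ranges: [-2.96, 2.96], [-0.34, 2.1], [-1.41, 1.46], [0.24, 2.44], [-1.37, 4.51], [0.17, 1.92], [-2.96, 2.96]. Speed limits (rad/s): [2.39, 2.39, 3.14, 3.14, 3.14, 3.14, 3.14].

INTERFACE

Orientations are given as a rotation vector (axis times angle).
In Python, from bench import monitor, viewer, job gives the robot as it stands. The module is installed in compiled form; this text tells all that it offers.
- The arm moves only by the tool drive_tool, never from a script. Its argument "commands" is a list of rows, each an object with "linear": the shift along the tool's x, y, z in m, a list of three; "dr": the turn, a rotation vector about the tool's x, y, z in degrees, a list of three; "jaw": the closure, from 0 (fully open) to 1 (shut). A call has 1 to 8 rows; each row shifts and turns the pose as measured when the row begins, along the tool's axes as they then stand; what a row does not reach is not made up. A row lasts 1/8 s, in which the tool goes at most 62.5 mm and 10.7 degrees, less where a joint would pass 70% of its speed; a pose out of reach is approached as far as the arm can. A call is refused whole if a number of a shift passes 0.0625 or a number of a turn 10.7, either way. A call with a gripper value outside its range is refused whole. The fingers move at their own pace and stop on an object; "force" is the grip in N (left out, the last holds). Time passes only in rows, so rows that do not move let the fingers close. It gives the time, the measured TCP pose, the force and the opening at its end, in the units of the state.
- monitor.get_obs(): the state, without advancing time (a new reading comes with each control period).
- viewer.grab_frame(name): name is "scene" or "side" or "wrist"; returns the picture (480x640x3 uint8, red, green, blue); there is no depth.
- viewer.calibration(name): a dict with "K" (3x3 intrinsics, pixels), "R" (3x3) and "t" (3): a world point X has camera coordinates R X + t. Camera axes: x right, y down, z forward; pixel columns grow to the right and rows downward; lengths in m; the calibration is good to about 2 mm. A picture is of the moment at which its call begins: read the wrist's pose just before it. calibration takes no time and is no camera call; for the wrist camera it gives the pose at the moment of the call.
- job.hand_in(): hands the job in, once; it reports no verdict.
The state is a dict: "clock": time; "joints": joint angles; "qvel": joint speeds; "tau": joint torques, N m; "tcp_pos": TCP position; "orientation": TCP orientation; "contact_force": force on the tool from outside, world axes, zero at the start; "moment": the same for the moment, N m; "grip_width": finger opening in m.
Only numpy, scipy, OpenCV 4.12 (cv2) and the standard library are available. Lean on these libraries where they do the work, as an engineer would, in place of code of your own. Each camera call takes 0.05 s, during which the arm holds its last target.

## Working session

There is one attempt and no reset: what is moved stays moved. The work goes in short steps, Python scripts to look and compute and a tool call to move; the robot and the scene stay as the last step left them, time stands still between calls to the robot, and variables do not carry over. Pictures are saved under pics/ and viewed, and the job is handed in when it is done.

Besides the shell and the picture viewer there is one more tool, called after "Request:" as name([rows], argument=value, ...), one row to a line, values as JSON. drive_tool: Moves the arm, as the interface text tells. Its arguments: {"type":"object","properties":{"commands":{"type":"array"},"force":{"type":"number"}},"required":["commands"]}

```bash
mkdir -p pics; python3 - <<'E'
from bench import monitor, viewer, job
import cv2
o=monitor.get_obs(); print(o)
for n in ["scene","side","wrist"]:
    f=viewer.grab_frame(n); cv2.imwrite(f"pics/{n}0.png",f[:,:,::-1]); c=viewer.calibration(n); print(n,c)
E
```

```text
{'clock': 0.0, 'joints': array([-0.10810761,  0.47779361,  0.02236758,  1.5564779 , -0.01144352,
        1.10932047, -0.08311207]), 'qvel': array([ 1.50173272e-04,  2.63227089e-03, -2.82028640e-05,  7.10398763e-04,
        8.67003768e-04,  1.41313242e-03,  3.06755059e-04]), 'tau': array([-5.45967814e-04, -5.96443820e+01,  1.60769675e+00, -2.81194621e+01,
        1.24063640e-02,  9.39900521e-03,  2.20753498e-05]), 'tcp_pos': array([ 6.74388795e-01, -4.55607638e-05,  2.30319481e-01]), 'orientation': array([-2.22059279, -2.22063129,  0.00229059]), 'contact_force': array([ 0.43508294, -0.30961831,  0.14678468]), 'moment': array([ 0.00907933, -0.00879957, -0.02007366]), 'grip_width': 0.08553776076400015}
scene {'K': array([[556.5429994 ,   0.        , 319.80667517],
       [  0.        , 556.5429994 , 231.87412593],
       [  0.        ,   0.        ,   1.        ]]), 'R': array([[-0.90309684,  0.42943203,  0.00205526],
       [ 0.29699635,  0.62802671, -0.71928828],
       [-0.31017618, -0.64897657, -0.69470868]]), 't': array([ 0.52397857, -0.16075213,  1.20263262])}
side {'K': array([[440.79126108,   0.        , 314.12893285],
       [  0.        , 440.79126108, 238.05174662],
       [  0.        ,   0.        ,   1.        ]]), 'R': array([[ 0.97377611, -0.22700806,  0.01508065],
       [-0.14732824, -0.67971419, -0.71852836],
       [ 0.17336226,  0.69746395, -0.69533414]]), 't': array([-0.56425816,  0.21458497,  0.54107039])}
wrist {'K': array([[413.86660003,   0.        , 319.36298802],
       [  0.        , 413.86660003, 238.26417293],
       [  0.        ,   0.        ,   1.        ]]), 'R': array([[ 9.99999140e-01,  6.08911666e-04, -1.16134430e-03],
       [ 9.10771698e-04, -9.59690603e-01,  2.81057143e-01],
       [-9.43392237e-04, -2.81057959e-01, -9.59690332e-01]]), 't': array([-0.67364092, -0.03710811,  0.37822949])}
```

View pics/scene0.png

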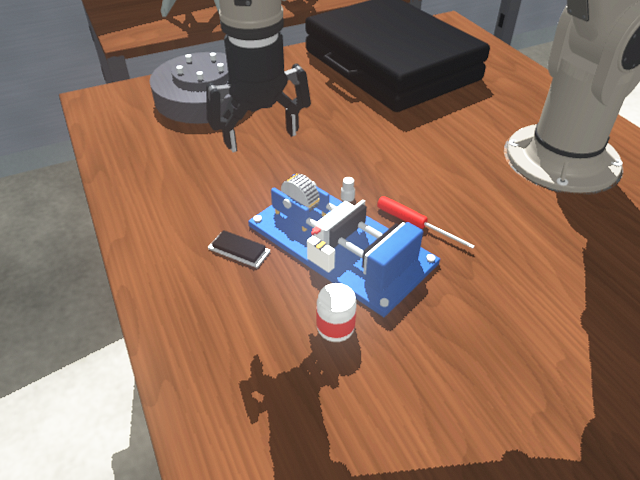

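View pics/side0.png

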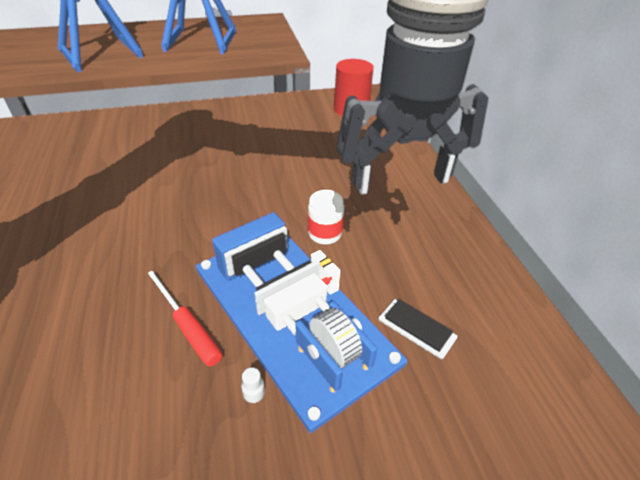

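View pics/wrist0.png

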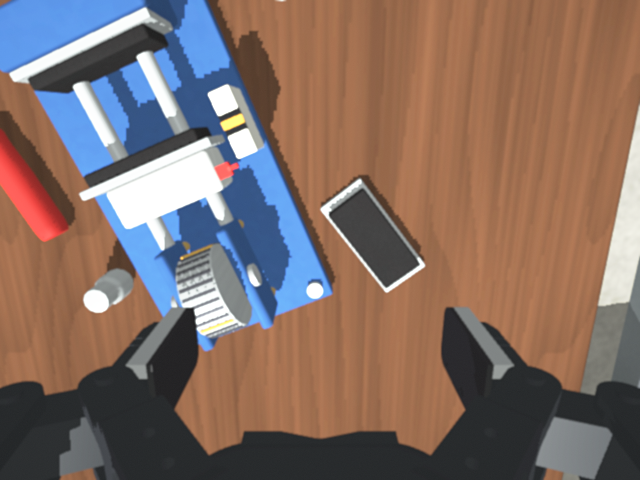

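```bash
python3 - <<'E'
import cv2
def crop(n,x0,y0,x1,y1,s):
    f=cv2.imread(f"pics/{n}0.png")[y0:y1,x0:x1]; cv2.imwrite(f"pics/{n}0c.png",cv2.resize(f,None,fx=s,fy=s,interpolation=cv2.INTER_CUBIC))
crop("scene",230,160,450,320,3.6)
crop("side",180,200,420,440,2.5)
crop("wrist",0,0,350,350,1.7)
E
```

```text
(no output)
```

View pics/scene0c.png

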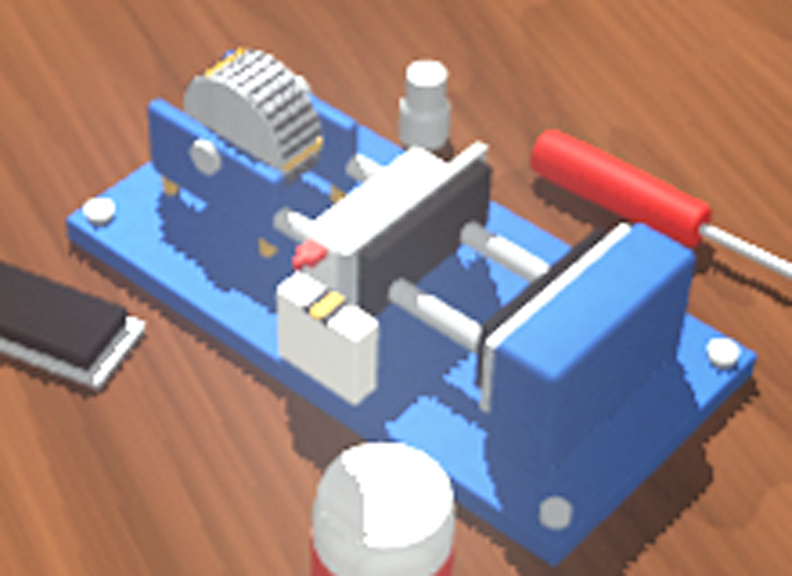

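View pics/side0c.png

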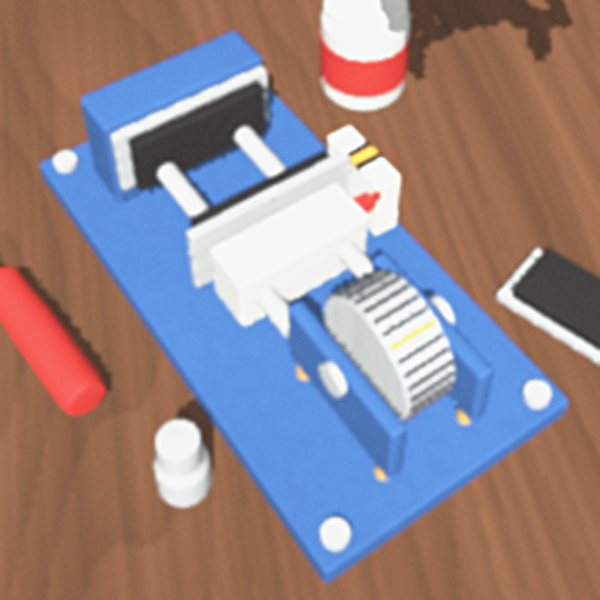

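View pics/wrist0c.png

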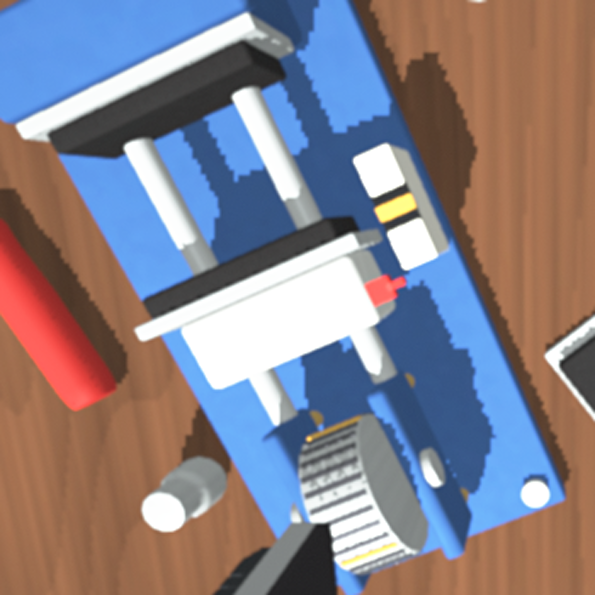

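```bash
cat > h.py <<'E'
import numpy as np
from bench import monitor, viewer, job
from scipy.optimize import least_squares
def proj(c,X):
    p=(c["R"]@X.T).T+c["t"]; p=p@c["K"].T; return p[:,:2]/p[:,2:]
def T(P,p):
    c,s=np.cos(p[2]),np.sin(p[2]); P=np.atleast_2d(P)
    return np.c_[p[0]+c*P[:,0]-s*P[:,1], p[1]+s*P[:,0]+c*P[:,1], P[:,2]]
def ray(c,uv,z):
    d=c["R"].T@np.linalg.inv(c["K"])@np.array([*uv,1.]); o=-c["R"].T@c["t"]
    return o+d*(z-o[2])/d[2]
def inv(X,p):
    c,s=np.cos(p[2]),np.sin(p[2]); d=X[:2]-p[:2]; return np.array([c*d[0]+s*d[1],-s*d[0]+c*d[1]])
E
python3 - <<'E'
from h import *
C={n:viewer.calibration(n) for n in ["scene","side","wrist"]}
A=np.array
obs=[]
for n,P,uv in [("wrist",(80,-160,15),A([565,495])/1.7),
 ("side",(80,-160,15),A([568,402])/2.5+[180,200]),("side",(-80,-160,15),A([322,568])/2.5+[180,200]),("side",(-80,160,15),A([40,164])/2.5+[180,200]),
 ("scene",(80,-160,15),A([68,222])/3.6+[230,160]),("scene",(-80,160,15),A([755,358])/3.6+[230,160]),("scene",(80,160,15),A([552,553])/3.6+[230,160])]:
    obs.append((n,A(P)/1e3,uv))
gw=[("wrist",(61,25),A([353,158])/1.7),("wrist",(77,25),A([391,143])/1.7),("wrist",(77,-25),A([437,252])/1.7),("wrist",(61,-25),A([405,270])/1.7),("wrist",(69,0),A([396,208])/1.7),
("scene",(69,0),A([327,304])/3.6+[230,160]),("side",(69,0),A([364,155])/2.5+[180,200])]
def f(p):
    r=[proj(C[n],T(P,p))[0]-uv for n,P,uv in obs]
    r+=[proj(C[n],T(A([a/1e3,b/1e3+p[3],.06]),p))[0]-uv for n,(a,b),uv in gw]
    return np.concatenate(r)
s=least_squares(f,[.6,.1,.4,.02],loss='soft_l1'); p=s.x
print(p, np.degrees(p[2])); print(f(p).reshape(-1,2).round(1).tolist())
for n,uv in [("wrist",A([406,283])/1.7),("scene",A([297,258])/3.6+[230,160]),("side",A([377,199])/2.5+[180,200])]:
    print(n,inv(ray(C[n],uv,.062),p)*1e3)
print("wheel top",T(A([0,-.1,.097]),p))
np.save("fix.npy",p)
E
```

```text
[0.55179767 0.0309668  0.38537523 0.01161361] 22.080374309509835
[[0.2, 2.0], [-0.3, -1.4], [-0.5, 1.0], [-1.1, -2.0], [-0.6, -1.9], [1.7, -1.0], [1.5, -0.9], [0.9, -0.4], [-1.2, -0.5], [0.9, 2.0], [0.2, -0.4], [0.8, -0.4], [-0.4, -0.5], [-0.2, -0.0]]
wrist [ 59.19798465 -18.83743466]
scene [ 57.85898756 -16.83380693]
side [ 54.07165897 -21.692382  ]
wheel top [[ 0.58938836 -0.06169894  0.097     ]]
```

Request:
drive_tool([
  {"linear":[0,0,0],"dr":[0,0,-7.4],"jaw":1},
  {"linear":[0,0,0],"dr":[0,0,-7.4],"jaw":1},
  {"linear":[0,0,0],"dr":[0,0,-7.3],"jaw":1},
  {"linear":[-0.014,-0.034,0.02],"dr":[0,0,0],"jaw":1},
  {"linear":[-0.014,-0.034,0.02],"dr":[0,0,0],"jaw":1},
  {"linear":[-0.012,-0.034,0.02],"dr":[0,0,0],"jaw":1},
  {"linear":[0,0,0.02],"dr":[0,0,0],"jaw":1},
  {"linear":[0,0,0],"dr":[0,0,0],"jaw":1},
])

```text
clock: 1.15
tcp_pos: [0.5916, -0.0784, 0.146]
orientation: [-1.734, -2.614, 0.005]
contact_force: [-1.1, -0.5, -0.1]
grip_width: -0.0002
```

```bash
cat > st.py <<'E'
from h import *
import cv2,sys
from scipy.spatial.transform import Rotation as R
p=np.load("fix.npy"); o=monitor.get_obs()
m=R.from_rotvec(o["orientation"]).as_matrix()
print("t",o["clock"],"tcp fix mm",(inv(o["tcp_pos"],p)*1e3).round(1),"z",(o["tcp_pos"][2]*1e3).round(1),"F",o["contact_force"].round(2),"w",o["grip_width"])
print("tool x in world deg",np.degrees(np.arctan2(m[1,0],m[0,0]))-90, "fix",np.degrees(p[2]),"z axis",m[:,2].round(3))
for a in sys.argv[2:]:
    f=viewer.grab_frame(a); c=viewer.calibration(a); np.save(f"{a}{sys.argv[1]}.npy",c,allow_pickle=True); cv2.imwrite(f"pics/{a}{sys.argv[1]}.png",f[:,:,::-1])
    # crop around pointer/wheel
    g=proj(c,T(np.array([.04,-.05,.06]),p))[0]; x,y=g.astype(int)
    x=np.clip(x,110,530);y=np.clip(y,85,395)
    cr=f[y-85:y+85,x-110:x+110,::-1]; print(a,"crop origin",x-110,y-85,"scale 3.5"); cv2.imwrite(f"pics/{a}{sys.argv[1]}c.png",cv2.resize(cr,None,fx=3.5,fy=3.5,interpolation=cv2.INTER_CUBIC))
E
python3 st.py 1 side wrist
```

```text
t 1.15 tcp fix mm [  -4.2 -116.3] z 146.0 F [-1.1  -0.5  -0.15] w -0.0001618633846923963
tool x in world deg 22.889799403160694 fix 22.080374309509835 z axis [-0.006  0.    -1.   ]
side crop origin 224 212 scale 3.5
wrist crop origin 292 42 scale 3.5
```

View pics/side1c.png

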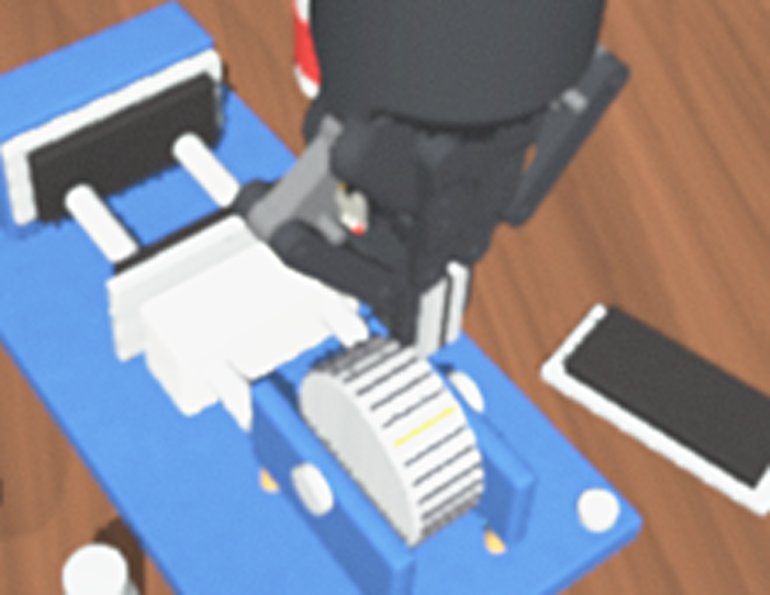

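View pics/wrist1.png

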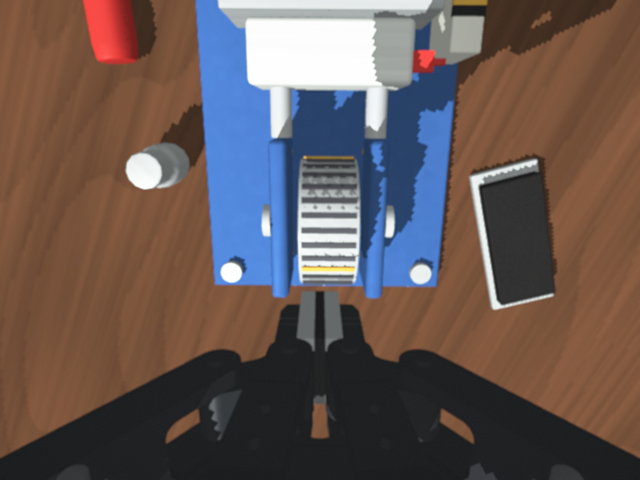

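Request:
drive_tool([
  {"linear":[0,0.002,0.02],"dr":[0,0,0.8],"jaw":1},
  {"linear":[0,0.002,0.018],"dr":[0,0,0],"jaw":1},
  {"linear":[0,0,0.003],"dr":[0,0,0],"jaw":1},
  {"linear":[0,0,0.003],"dr":[0,0,0],"jaw":1},
  {"linear":[0,0,0.002],"dr":[0,0,0],"jaw":1},
])

```text
clock: 1.88
tcp_pos: [0.599, -0.0753, 0.0998]
orientation: [-1.753, -2.607, -0.0]
contact_force: [-0.6, -1.1, 0.2]
grip_width: 0.0002
```

```bash
python3 st.py 2 wrist
```

```text
t 1.875 tcp fix mm [   3.8 -116.3] z 99.8 F [-0.63 -1.12  0.22] w 0.00021018799790797565
tool x in world deg 22.169722529747133 fix 22.080374309509835 z axis [ 0.  0. -1.]
wrist crop origin 296 44 scale 3.5
```

Request:
drive_tool([
  {"linear":[0,-0.003,0.001],"dr":[0,0,0],"jaw":1},
  {"linear":[0,0,0.003],"dr":[0,0,0],"jaw":1},
  {"linear":[0,0,0.002],"dr":[0,0,0],"jaw":1},
  {"linear":[0,0,0.001],"dr":[0,0,0],"jaw":1},
])

```text
clock: 2.42
tcp_pos: [0.5966, -0.0771, 0.0938]
orientation: [1.753, 2.605, 0.001]
contact_force: [-1.6, 0.4, 4.5]
grip_width: -0.0001
```

```bash
python3 st.py 3 wrist side
```

```text
t 2.425 tcp fix mm [   0.9 -117. ] z 93.8 F [-1.58  0.36  4.47] w -5.466643141402565e-05
tool x in world deg 22.136910475694094 fix 22.080374309509835 z axis [ 0.002 -0.    -1.   ]
wrist crop origin 306 43 scale 3.5
side crop origin 224 212 scale 3.5
```

View pics/wrist3.png

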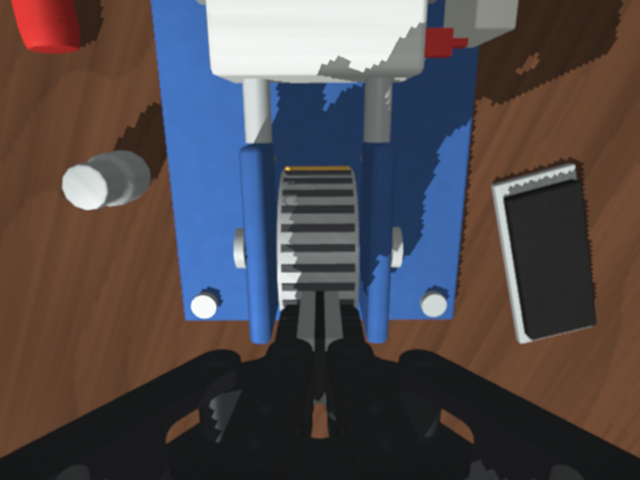

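View pics/side3c.png

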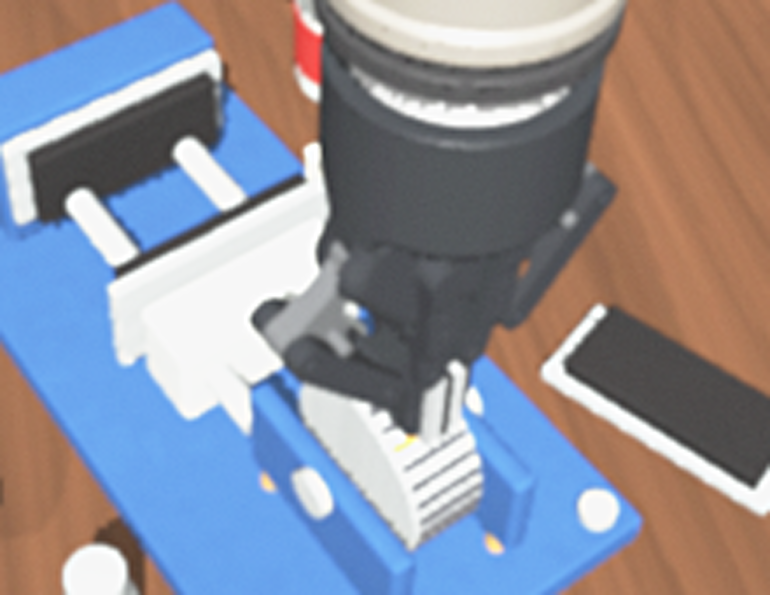

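Request:
drive_tool([
  {"linear":[0.008,0,0.0005],"dr":[0,0,0],"jaw":1},
  {"linear":[0.008,0,0.0003],"dr":[0,0,0],"jaw":1},
  {"linear":[0.008,0,0],"dr":[0,0,0],"jaw":1},
  {"linear":[0.008,0,0],"dr":[0,0,0],"jaw":1},
  {"linear":[0.004,0,0],"dr":[0,0,0],"jaw":1},
])

```text
clock: 3.15
tcp_pos: [0.5822, -0.0419, 0.0935]
orientation: [1.752, 2.604, 0.001]
contact_force: [-0.2, -0.8, 1.2]
grip_width: 0.0002
```

```bash
python3 st.py 4 wrist
```

```text
t 3.15 tcp fix mm [  0.8 -78.9] z 93.5 F [-0.16 -0.85  1.17] w 0.0002468774146932985
tool x in world deg 22.126520970004208 fix 22.080374309509835 z axis [ 0.002 -0.001 -1.   ]
wrist crop origin 300 134 scale 3.5
```

View pics/wrist4.png

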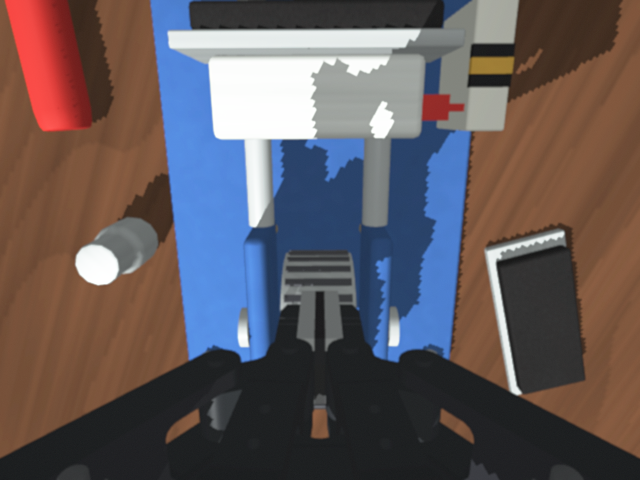

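```bash
cat > gap.py <<'E'
from h import *
import sys
p=np.load("fix.npy"); v=list(map(float,sys.argv[3:])); c=np.load(f"{sys.argv[1]}{sys.argv[2]}.npy",allow_pickle=True).item()
a=inv(ray(c,v[:2],.062),p)*1e3; b=inv(ray(c,v[2:],.060),p)*1e3; print("pointer",a,"mark",b,"to go",b[1]-a[1])
E
python3 gap.py wrist 4 463 107 490 65
```

```text
pointer [57.43873798 -3.02163031] mark [67.16109377 12.79788175] to go 15.819512063473113
```

Request:
drive_tool([
  {"linear":[0,0,-0.012],"dr":[0,0,0],"jaw":1},
  {"linear":[0,0,-0.006],"dr":[0,0,0],"jaw":1},
  {"linear":[-0.018,0,0],"dr":[0,0,0],"jaw":1},
  {"linear":[-0.015,0,0],"dr":[0,0,0],"jaw":1},
  {"linear":[0,0,0.001],"dr":[0,0,0],"jaw":1},
])

```text
clock: 3.82
tcp_pos: [0.5959, -0.0753, 0.1114]
orientation: [1.753, 2.603, 0.001]
contact_force: [0.2, 0.6, 0.4]
grip_width: 0.0001
```

```bash
python3 st.py 5 wrist
```

```text
t 3.825 tcp fix mm [   0.9 -115. ] z 111.4 F [0.21 0.62 0.44] w 9.08205661513453e-05
tool x in world deg 22.069152195227645 fix 22.080374309509835 z axis [ 0.003 -0.001 -1.   ]
wrist crop origin 297 48 scale 3.5
```

View pics/wrist5.png

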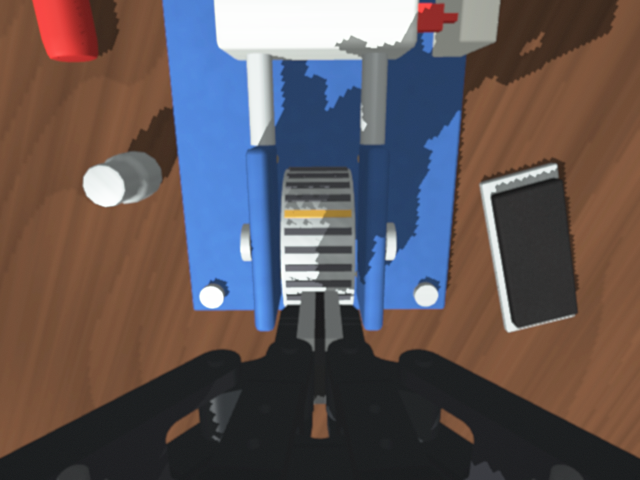

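Request:
drive_tool([
  {"linear":[-0.001,0,0.01],"dr":[0,0,0],"jaw":1},
  {"linear":[0,0,0.005],"dr":[0,0,0],"jaw":1},
  {"linear":[0,0,0.003],"dr":[0,0,0],"jaw":1},
  {"linear":[0,0,0.001],"dr":[0,0,0],"jaw":1},
])

```text
clock: 4.38
tcp_pos: [0.5956, -0.0752, 0.0909]
orientation: [1.752, 2.605, -0.0]
contact_force: [-2.7, -0.8, 7.2]
grip_width: -0.0001
```

Request:
drive_tool([
  {"linear":[0.007,0,-0.001],"dr":[0,0,0],"jaw":1},
  {"linear":[0.008,0,0],"dr":[0,0,0],"jaw":1},
  {"linear":[0.008,0,0],"dr":[0,0,0],"jaw":1},
  {"linear":[0.007,0,0],"dr":[0,0,0],"jaw":1},
  {"linear":[0.001,0,0],"dr":[0,0,0],"jaw":1},
])

```text
clock: 5.0
tcp_pos: [0.5839, -0.0472, 0.0935]
orientation: [1.751, 2.603, -0.002]
contact_force: [-1.8, -0.1, 3.9]
grip_width: 0.0002
```

```bash
python3 st.py 6 wrist
```

```text
t 5.0 tcp fix mm [  0.4 -84.5] z 93.5 F [-1.8  -0.09  3.89] w 0.00022613672634912247
tool x in world deg 22.131590663883273 fix 22.080374309509835 z axis [ 0.003 -0.004 -1.   ]
wrist crop origin 302 120 scale 3.5
```

View pics/wrist6.png

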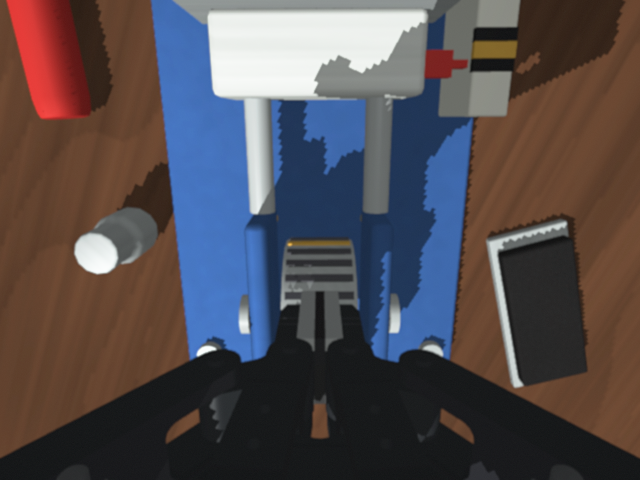

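```bash
python3 gap.py wrist 6 466 64 495 49
```

```text
pointer [56.6140362   6.48172027] mark [68.01225166 12.13113112] to go 5.649410856423902
```

Request:
drive_tool([
  {"linear":[0,0,-0.01],"dr":[0,0,0],"jaw":1},
  {"linear":[0,0,-0.005],"dr":[0,0,0],"jaw":1},
  {"linear":[0,0,0],"dr":[0,0,0],"jaw":1},
])

```text
clock: 5.42
tcp_pos: [0.5845, -0.0472, 0.1092]
orientation: [1.751, 2.602, -0.001]
contact_force: [0.1, -0.1, -0.7]
grip_width: 0.0
```

```bash
python3 st.py 7 wrist
```

```text
t 5.425 tcp fix mm [  0.9 -84.7] z 109.2 F [ 0.07 -0.11 -0.73] w 4.40948638534027e-05
tool x in world deg 22.123473131678494 fix 22.080374309509835 z axis [ 0.004 -0.003 -1.   ]
wrist crop origin 294 113 scale 3.5
```

View pics/wrist7.png

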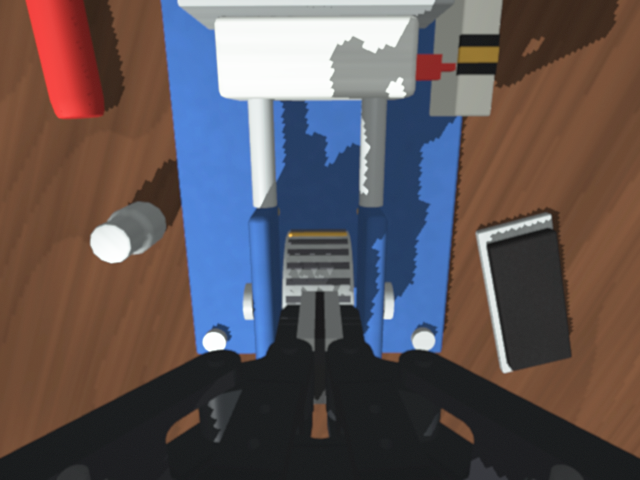

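```bash
python3 gap.py wrist 7 454 67 479 54.5
```

```text
pointer [57.11582324  6.92104279] mark [67.89174815 12.0800406 ] to go 5.158997809288117
```

Request:
drive_tool([
  {"linear":[-0.012,0,0],"dr":[0,0,0],"jaw":1},
  {"linear":[-0.01,0,0],"dr":[0,0,0],"jaw":1},
  {"linear":[0,0,0.004],"dr":[0,0,0],"jaw":1},
  {"linear":[0,0,0.005],"dr":[0,0,0],"jaw":1},
  {"linear":[0,0,0.003],"dr":[0,0,0],"jaw":1},
  {"linear":[0,0,0.002],"dr":[0,0,0],"jaw":1},
  {"linear":[0,0,0.001],"dr":[0,0,0],"jaw":1},
])

```text
clock: 6.35
tcp_pos: [0.5931, -0.0703, 0.093]
orientation: [1.753, 2.602, -0.003]
contact_force: [-2.0, -0.4, 5.5]
grip_width: 0.0001
```

```bash
python3 st.py 8 
```

```text
t 6.35 tcp fix mm [   0.2 -109.3] z 93.0 F [-2.03 -0.43  5.49] w 0.00011882719361111943
tool x in world deg 22.06163319226789 fix 22.080374309509835 z axis [ 0.003 -0.004 -1.   ]
```

Request:
drive_tool([
  {"linear":[0.005,0,0],"dr":[0,0,0],"jaw":1},
  {"linear":[0.005,0,0],"dr":[0,0,0],"jaw":1},
  {"linear":[0.004,0,0],"dr":[0,0,0],"jaw":1},
  {"linear":[0,0,0],"dr":[0,0,0],"jaw":1},
])

```text
clock: 6.85
tcp_pos: [0.588, -0.0578, 0.0942]
orientation: [1.753, 2.6, -0.004]
contact_force: [-2.3, 1.0, 4.3]
grip_width: 0.0
```

```bash
python3 st.py 9 wrist
```

```text
t 6.85 tcp fix mm [  0.1 -95.8] z 94.2 F [-2.29  0.97  4.3 ] w 2.9828168615285173e-05
tool x in world deg 22.026574442066504 fix 22.080374309509835 z axis [ 0.004 -0.006 -1.   ]
wrist crop origin 304 93 scale 3.5
```

View pics/wrist9.png

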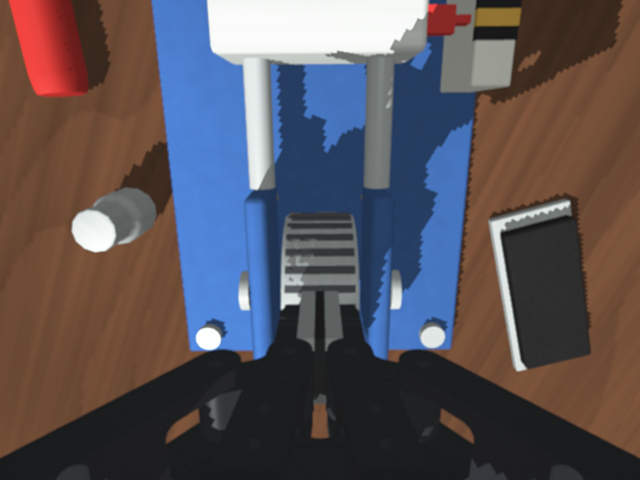

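Request:
drive_tool([
  {"linear":[0.0015,0,0],"dr":[0,0,0],"jaw":1},
  {"linear":[0,0,0],"dr":[0,0,0],"jaw":1},
  {"linear":[0,0,-0.006],"dr":[0,0,0],"jaw":1},
  {"linear":[0,0,-0.012],"dr":[0,0,0],"jaw":1},
  {"linear":[0,0,-0.03],"dr":[0,0,0],"jaw":1},
  {"linear":[0,0,-0.04],"dr":[0,0,0],"jaw":1},
  {"linear":[-0.03,0,-0.03],"dr":[0,0,0],"jaw":1},
  {"linear":[0,0,0],"dr":[0,0,0],"jaw":1},
])

```text
clock: 7.9
tcp_pos: [0.5987, -0.083, 0.2178]
orientation: [1.751, 2.601, -0.001]
contact_force: [0.3, 0.5, 0.1]
grip_width: -0.0002
```

```bash
python3 st.py 10 wrist scene side; python3 - <<'E'
import cv2
f=cv2.imread("pics/wrist10.png")[0:200,280:520]; cv2.imwrite("pics/w10z.png",cv2.resize(f,None,fx=3,fy=3,interpolation=cv2.INTER_CUBIC))
f=cv2.imread("pics/scene10.png")[215:275,280:360]; cv2.imwrite("pics/s10z.png",cv2.resize(f,None,fx=9,fy=9,interpolation=cv2.INTER_CUBIC))
E
```

```text
t 7.9 tcp fix mm [   0.7 -123.2] z 217.8 F [0.34 0.48 0.08] w -0.00015642284670247254
tool x in world deg 22.116632837072103 fix 22.080374309509835 z axis [ 0.005 -0.004 -1.   ]
wrist crop origin 267 32 scale 3.5
scene crop origin 195 133 scale 3.5
side crop origin 224 212 scale 3.5
```

View pics/w10z.png

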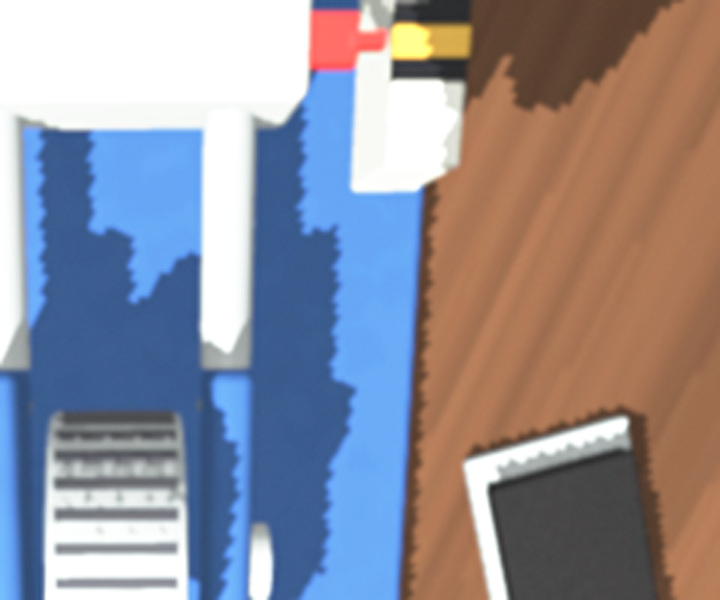

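View pics/s10z.png

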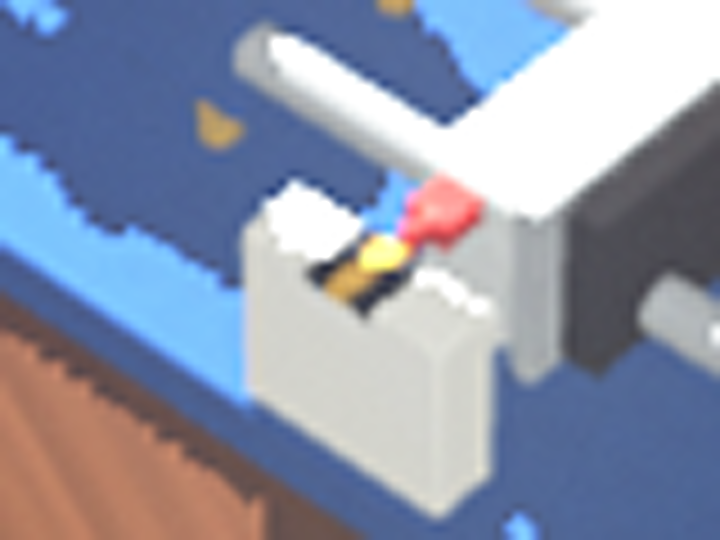

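View pics/side10.png

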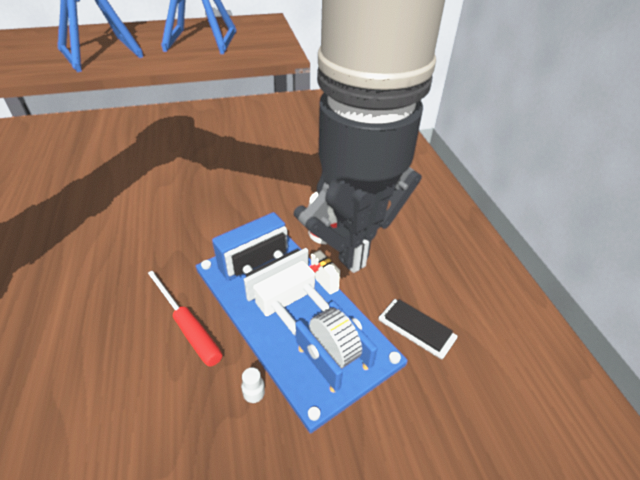

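```bash
python3 gap.py wrist 10 408 13.7 423.3 13.7; python3 gap.py scene 10 $(python3 -c "print(280+404/9,215+234/9,280+362/9,215+268/9)"); python3 -c "
from bench import job; print(job.hand_in())"
```

```text
pointer [56.48222993 14.20786243] mark [66.7750256  14.67193164] to go 0.4640692060984897
pointer [60.26092988 13.7156898 ] mark [70.62016453 12.63530663] to go -1.0803831717311159
the job is handed in; nothing more can be done
None
```

I rolled the wheel's top towards the pads in three fingertip strokes. The last was a measured trim followed by a small nudge. I lifted the finger off between strokes. The red pointer now stands on the yellow mark, and the job is handed in.

- **Pointer position:** the two final checks disagree slightly. The wrist camera puts the pointer 0.5 mm short of the mark's centre, and the scene camera puts it 1.1 mm past. Both are within the 6 mm band (±3 mm).
- **Contact and force:** the highest contact force I read was about 8 N. I pressed only the wheel, and never the sliding jaw.
- **Loose parts:** in the final pictures, the screwdriver, socket and spare pad lie where they started. The grease can was mostly hidden behind the gripper in the last side view, so I did not check it closely. The arm never worked near it.
- **Finish:** the arm ended about 12 cm above the wheel with no contact. The clock was at about 8 s, well under the 45 s limit.

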